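Set a selector valve with a slack handle to its set tab

TASK

Turn the bar handle of the selector valve on the sloping stand until the black mark on its round dial plate points at the small arrow-shaped tab on the rim; the handle is slack on the plate, so go by the mark on the plate, not by the bar. Leave the tab where it is set, let go of the handle, and leave the glassware and bottle around the valve standing where they are.

Things in the scene. Friction and masses are not known exactly. Their poses are not given: they have to be found in the camera images.
- valve_unit: Fixed steel stand, 200 x 210 mm, carrying a grey square valve block (210 mm face, rear edge 182 mm high). Origin: centre of its underside, 118 mm below the dial's centre on the face. Face slopes 37 degrees from level, lower edge at the front (-x), towards the robot; so the dial's axis leans 37 degrees from vertical towards the front.
- handle_grip (a point): Centre of the black bar handle (70 mm long, 14 mm thick, 26 mm high along the dial's axis): the point to grasp. It lies on the dial's axis, 39 mm out from the sloping face, 30 mm out from the dial plate, on a hub 30 mm across. z points out of the face along the axis of rotation, x along the bar, y across it (gripping width 14 mm).
- handle (a joint): Angle of the bar on the dial plate (rad), 0 with the bar in line with the mark, counter-clockwise positive seen from in front of the face. It is slack from -0.2 to 0.2 (random at the start); at the end of the slack the bar takes the plate along.
- dial (a joint): Angle of the dial plate (rad), 0 with the mark straight up the slope, counter-clockwise positive seen from in front of the face. Turns both ways, further than needed, with a steady friction of about 0.35 N m, and stays where it is left.
- dial_mark (a point): Outer end of the black radial mark line (28 x 5 mm) on the round aluminium dial plate (136 mm diameter, top 9 mm above the face). x points from the dial's axis out along the mark, z out of the face. The point lies 67 mm from the axis and 29 mm nearer the face than handle_grip.
- tab_tip (a point): Tip of the dark steel arrow-head tab (about 22 mm long, 12 mm wide, 10 mm high) that stands on the face just outside the dial plate and points at its axis. x points from the dial's axis out through the tab, z out of the face; the tip is 73 mm from the axis. The tab can be shifted round the rim only by force and must stay.
- beaker_mid (a point): Centre of a 61 mm wide, 72 mm high clear beaker standing left of the valve stand; bystander.
- bottle_mid (a point): Centre of a 52 mm wide, 104 mm high amber bottle with black cap standing right of the valve stand; bystander.
- dish_mid (a point): Centre of a 58 mm wide, 13 mm high petri dish in front of the valve stand; bystander.
There are look-alikes about, which are no part of the job. What is shaped like the part that bears beaker_mid but green or turquoise is not meant. Leave any yellow look-alike of the part that bears bottle_mid alone.

How it is judged (in metres and radians):
At the end, for the whole second after the job is handed in: The dial plate's mark points at the tab's tip within 5 degrees, and the beaker and bottle stand upright (angle between the x axis of dial_mark and the x axis of tab_tip, either way round below 0.0873 rad and distance between dial_mark and tab_tip below 0.03 m and angle between each of beaker_mid, bottle_mid's own z axis and vertical below 0.2 rad); the robot touches nothing.
It fails at once if the set tab is shifted by more than 6 mm (distance of tab_tip from where it was at the start of the episode above 0.006 m).
It fails at once if the beaker, bottle or dish is moved by more than 20 mm (distance of any of beaker_mid, bottle_mid, dish_mid from where it was at the start of the episode above 0.02 m).
It also fails if it takes over 54 s, if anything falls off the work surface, if the arm or the gripper's body presses on something with over 40 N, if the wrist force passes 120 N, or if a joint passes its speed limit or range.

ROBOT

A 6-joint arm with a two-finger parallel gripper is mounted at the origin on a cart in front of the work surface, level with it; the furniture and walls round the work are solid. World frame = base frame: x ahead of the robot, y to its left, z up, the work surface at z = 0. Lengths are in m, angles in degrees, forces in N, time in s.
With the tool pointing down it reaches from about 0.25 to 0.725 m from the base axis. Payload 9.7 kg.
Tool frame: the origin (TCP) lies at the centre of the arm's flange, where the gripper is bolted on; the fingertips stand 173 mm ahead of it and the grasp point (between the pads) lies 155 mm ahead of it; z points along the fingers, y is the line along which they close (so a half turn about z gives the same grasp; the last joint's range is limited). The gripper opens to 85 mm and grips with 20 to 120 N. Pads are 22 mm wide; open, the fingers measure 114 mm over their backs; the gripper's body (76 mm by 85 mm) begins 54 mm behind the grasp point. The pads swing forward as they close: fully open they stand 13 mm farther back than shut.
Start: joints at [-75.573, 4.979, 10.078, 95.1, 0, 90], TCP at [0.137, -0.533, 0.405] pointing down, gripper open.
Joint ranges: [-179.16, 179.16], [-48.56, 103.87], [-65.8, 70.77], [-126.05, 130.52], [-82.76, 87.17], [-180, 180]. Speed limits (degrees/s): [127.2, 127.2, 147.25, 180, 180, 180].

INTERFACE

Orientations are given as [roll, pitch, yaw] about the fixed x, y, z axes, in that order (R = Rz(yaw) Ry(pitch) Rx(roll)).
In Python, from workcell import monitor, camera, get_calibration, bot gives the robot as it stands.
- The arm moves only by the tool carry_out, never from a script. Its argument "targets" is text: rows parted by semicolons, each of 7 numbers parted by spaces: the shift along the tool's x, y, z in units of 0.04 m (1.0 is 0.04 m), then the turn, a rotation vector about the tool's x, y, z in units of 0.1 rad (1.0 is 0.1 rad), then the opening, from -1 (shut) to 1 (fully open), so that 0 is half open. A call has exactly 8 rows; each row shifts and turns the commanded pose from where the row before left it, along the tool's axes as they then stand; what a row does not reach is not made up. A row lasts 1/12 s, in which the tool goes at most 41.7 mm and 7.16 degrees, less where a joint would pass 70% of its speed; a pose out of reach is approached as far as the arm can. A call with a number of a shift or a turn outside -1 to 1 is refused whole. A call with a gripper value outside its range is refused whole. The fingers move at their own pace and stop on an object; "newtons" is the grip in N (left out, the last holds). Time passes only in rows, so rows that do not move let the fingers close, or fill a call up. It gives the time, the measured TCP pose, the force, the opening and the grip force at its end, in the units of the state.
- monitor.get_obs(): the state, without advancing time (a new reading comes with each control period).
- camera(name): name is "side" or "top" or "wrist"; returns the picture (480x640x3 uint8, red, green, blue); there is no depth.
- get_calibration(name): a dict with "fx", "fy", "cx", "cy" (pixels), "view" (4x4, takes a point from world to camera coordinates). Camera axes: x right, y down, z forward; pixel columns grow to the right and rows downward; lengths in m; the calibration is good to about 2 mm. A picture is of the moment at which its call begins: read the wrist's pose just before it. get_calibration takes no time and is no camera call; for the wrist camera it gives the pose at the moment of the call.
- bot.job_done(): hands the job in; it is judged then, once.
The state is a dict: "time": time; "q": joint angles; "qd": joint speeds; "joint_efforts": joint torques, N m; "ee_pos": TCP position; "tcp_rot": TCP orientation; "wrist_force": force on the tool from outside, world axes, zero at the start; "torque": the same for the moment, N m; "opening": finger opening in m; "grasp_force": force on a finger pad.
Only numpy, scipy, OpenCV 4.12 (cv2) and the standard library are available. Lean on these libraries where they do the work, as an engineer would, in place of code of your own. Each camera call takes 0.05 s, during which the arm holds its last target. There are 200 camera calls.

## Working session

There is one attempt and no reset: what is moved stays moved. The work goes in short steps, Python scripts to look and compute and a tool call to move; the robot and the scene stay as the last step left them, time stands still between calls to the robot, and variables do not carry over. Pictures are saved under pics/ and viewed, at most 10 in all, crops included, and the job is handed in when it is done.

Besides the shell and the picture viewer there is one more tool, called after ">>>" as name(argument=value, ...), one argument or row to a line, values as JSON. carry_out: Moves the arm, as the interface text tells. Shifts and turns lie within -1 to 1; 1 stands for 0.04 m of shift or 0.1 rad of turn. Its arguments: {"type":"object","properties":{"targets":{"type":"string"},"newtons":{"type":"number"}},"required":["targets"]}

```bash
mkdir -p pics; python3 - <<'E'
from workcell import monitor, camera, get_calibration, bot
import cv2,numpy as np
for n in("top","side"):
    cv2.imwrite(f"pics/{n}1.png",camera(n)[:,:,::-1]); c=get_calibration(n); print(n,c)
print(monitor.get_obs())
E
```

```text
top {'fx': 436.8069715342001, 'fy': 436.8069715342001, 'cx': 329.7242853806937, 'cy': 242.11545269303383, 'view': array([[ 0.01707428, -0.99958886, -0.0230342 ,  0.33648555],
       [-0.98068199, -0.01225263, -0.19522476,  0.55609732],
       [ 0.19486226,  0.02592254, -0.980488  ,  0.88002969],
       [ 0.        ,  0.        ,  0.        ,  1.        ]])}
side {'fx': 573.398252735344, 'fy': 573.398252735344, 'cx': 309.4176036416752, 'cy': 244.76633612709824, 'view': array([[-0.8737487 , -0.48568987, -0.02585639,  0.62677816],
       [-0.14931382,  0.31844826, -0.93610688,  0.08655762],
       [ 0.46289155, -0.81406145, -0.35076397,  1.56602357],
       [ 0.        ,  0.        ,  0.        ,  1.        ]])}
{'time': 0.1, 'q': array([-7.55739720e+01,  5.01017250e+00,  1.00388742e+01,  9.50990106e+01,
       -2.47690922e-04,  8.99991432e+01]), 'qd': array([-0.05505825,  0.05129817,  0.10957115, -0.00865456, -0.06487389,
       -0.02652796]), 'joint_efforts': array([-2.96550643e-04, -5.21559763e+01,  4.65653801e+01,  1.60515367e-02,
        7.00506985e-05,  1.19253318e-05]), 'ee_pos': array([ 0.13702424, -0.53267142,  0.40403142]), 'tcp_rot': array([-1.79929691e+02,  2.46639394e-04,  1.44268851e+01]), 'wrist_force': array([ 0.48285045, -0.16951608, -0.77100056]), 'torque': array([-0.03161657, -0.00612319,  0.0429291 ]), 'grasp_force': 0.0, 'opening': 0.08535965200294877}
```

View pics/top1.png

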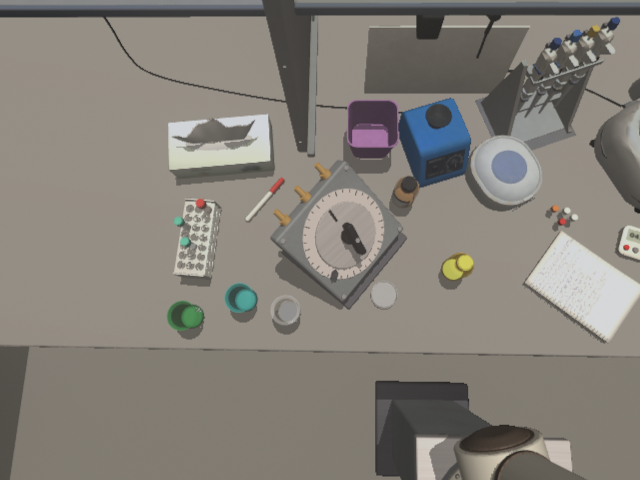

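View pics/side1.png

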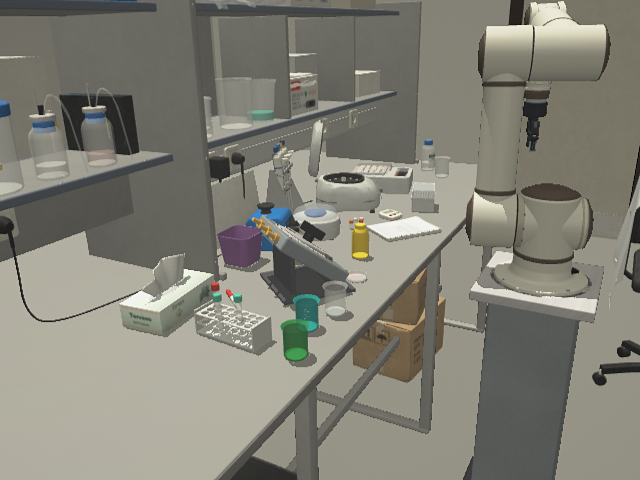

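The top picture shows the valve at about (343,235). The clear beaker is at (286,311), with teal (240,298) and green (185,317) look-alikes. The amber bottle is at (405,192), with a yellow look-alike at (458,266). The dish is at (384,295). I'll enlarge the valve.

```bash
python3 - <<'E'
import cv2
i=cv2.imread("pics/top1.png")[160:320,260:430]
cv2.imwrite("pics/crop1.png",cv2.resize(i,None,fx=3.7,fy=3.7,interpolation=cv2.INTER_CUBIC)[:600])
E
```

```text
(no output)
```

View pics/crop1.png

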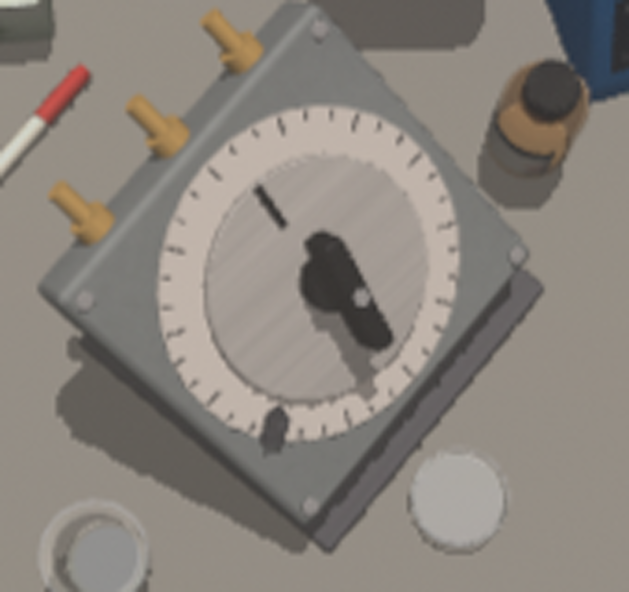

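```bash
cat > h.py <<'E'
import numpy as np
from scipy.optimize import least_squares
from workcell import get_calibration
c0,s0=np.cos(np.radians(37)),np.sin(np.radians(37))
def frame(p):  # x,y,yaw -> origin of dial centre, columns up, left, normal
    c,s=np.cos(p[2]),np.sin(p[2]); Z=np.array([[c,-s,0],[s,c,0],[0,0,1]])
    return np.array([p[0],p[1],.118]), Z@np.array([[c0,0,-s0],[0,1,0],[s0,0,c0]])
def proj(c,P):
    v=c["view"]; q=np.atleast_2d(P)@v[:3,:3].T+v[:3,3]
    return q[:,:2]/q[:,2:]*[c["fx"],c["fy"]]+[c["cx"],c["cy"]]
def ray(c,uv):
    v=c["view"]; d=np.array([(uv[0]-c["cx"])/c["fx"],(uv[1]-c["cy"])/c["fy"],1])
    return -v[:3,:3].T@v[:3,3], v[:3,:3].T@d
def onface(c,uv,p,h):  # face coords (up,left) at height h
    o,R=frame(p); e,d=ray(c,uv); e=R.T@(e-o); d=R.T@d
    return (e+d*(h-e[2])/d[2])[:2]
def ang(c,uv,p,h):
    f=onface(c,uv,p,h); return np.degrees(np.arctan2(f[1],f[0])),np.hypot(*f)*1000
def at(c,uv,z):
    e,d=ray(c,uv); return e+d*(z-e[2])/d[2]
E
python3 - <<'E'
from h import *
C=get_calibration("top"); P=lambda u,v:np.array([260+u/3.7,160+v/3.7])
S=np.array([P(84,300),P(320,28),P(311,506),P(517,256)])
def f(q):
    o,R=frame(q); a=q[3]
    return (proj(C,[o+R@[a,a,.002],o+R@[a,-a,.002],o+R@[-a,a,.002],o+R@[-a,-a,.002]])-S).ravel()
r=least_squares(f,[.5,0,.7,.08]); p=r.x; print(p,np.degrees(p[2]),r.fun.round(2))
for n,u,h in[("mark out",(258,187),.009),("mark in",(284,226),.009),("tab tip",(281,406),.008),("tab end",(272,450),.005),("bar a",(322,236),.048),("bar b",(382,345),.048)]:
    print(n,onface(C,P(*u),p,h).round(4),ang(C,P(*u),p,h))
o,R=frame(p); print("grip",o+R@[0,0,.039],"n",R[:,2])
for n,u,z in[("beaker",(286,311),.04),("bottle",(405,192),.08),("dish",(384,295),.013),("yellow",(458,266),.08)]: print(n,at(C,u,z).round(3))
E
```

```text
[0.5554589  0.3132502  0.89156293 0.09414783] 51.08279326321843 [ 0.05 -0.06 -0.05  0.13 -0.13  0.09  0.13 -0.17]
mark out [ 0.0647 -0.01  ] (np.float64(-8.775053985651326), np.float64(65.43362622383054))
mark in [ 0.0381 -0.0055] (np.float64(-8.213827094356096), np.float64(38.506291128383204))
tab tip [-0.0329  0.0651] (np.float64(116.79498868379555), np.float64(72.87795807322476))
tab end [-0.0485  0.0858] (np.float64(119.46605359281762), np.float64(98.52403809844544))
bar a [ 0.0382 -0.0079] (np.float64(-11.730759885958898), np.float64(39.025833090578104))
bar b [-0.0319  0.0092] (np.float64(163.84218362880296), np.float64(33.18639456307188))
grip [0.54071462 0.29498865 0.14914678] n [-0.37805824 -0.4682449   0.79863551]
beaker [0.404 0.436 0.04 ]
bottle [0.658 0.185 0.08 ]
dish [0.443 0.225 0.013]
yellow [0.5   0.079 0.08 ]
```

>>> carry_out(
  targets="0.49 -0.63 0 0 0 0 1;0.49 -0.63 0 0 0 0 1;0.49 -0.63 0 0 0 0 1;0.49 -0.63 0 0 0 0 1;0.49 -0.63 0 0 0 0 1;0.49 -0.63 0 0 0 0 1;0.49 -0.63 0 0 0 0 1;0.49 -0.63 0 0 0 0 1",
)

```text
time: 0.77
ee_pos: [0.2388, -0.2969, 0.4044]
tcp_rot: [-180.0, 0.0, 14.4]
wrist_force: [-0.2, 0.3, -0.3]
opening: 0.0854
grasp_force: 0.0
```

>>> carry_out(
  targets="0.49 -0.63 0 0 0 0 1;0.49 -0.63 0 0 0 0 1;0.49 -0.63 0 0 0 0 1;0.49 -0.63 0 0 0 0 1;0.49 -0.63 0 0 0 0 1;0.49 -0.63 0 0 0 0 1;0.49 -0.63 0 0 0 0 1;0.49 -0.63 0 0 0 0 1",
)

```text
time: 1.43
ee_pos: [0.3404, -0.0624, 0.4046]
tcp_rot: [180.0, -0.0, 14.4]
wrist_force: [0.4, -1.3, 0.0]
opening: 0.0858
grasp_force: 0.0
```

>>> carry_out(
  targets="0.49 -0.63 0 0 0 0 1;0.49 -0.63 0 0 0 0 1;0.49 -0.63 0 0 0 0 1;0.49 -0.63 0 0 0 0 1;0.49 -0.63 0 0 0 0 1;0.49 -0.63 0 0 0 0 1;0.49 -0.63 0 0 0 0 1;0 0 0 0 0 0 1",
)

```text
time: 2.1
ee_pos: [0.436, 0.1251, 0.4034]
tcp_rot: [-179.2, 0.1, 15.9]
wrist_force: [1.4, 0.5, -0.1]
opening: 0.0853
grasp_force: 0.0
```

```bash
cat >> h.py <<'E'
from scipy.spatial.transform import Rotation as Ro
PP=[0.5554589,0.3132502,0.89156293]
def go(off,psi):  # target: grasp point off m out from grip centre; psi = face angle of tool y, deg
    from workcell import monitor
    s=monitor.get_obs(); R=Ro.from_euler("xyz",s["tcp_rot"],degrees=True).as_matrix()
    o,F=frame(PP); a=np.radians(psi); y=F@[np.cos(a),np.sin(a),0]; z=-F[:,2]
    T=np.column_stack([np.cross(y,z),y,z]); t=o+F[:,2]*(.039+.155+off)
    print("t",s["time"],"q",s["q"].round(1),"pos",s["ee_pos"].round(4),"shift/.04",(R.T@(t-s["ee_pos"])/.04).round(3),"turn/.1",(Ro.from_matrix(R.T@T).as_rotvec()/.1).round(3),"shift in target axes",(T.T@(t-s["ee_pos"])/.04).round(3),
     "F",s["wrist_force"].round(1),"g",s["grasp_force"],"op",s["opening"])
E
python3 - <<'E'
from h import *
go(.1,-103.7);go(.1,76.3)
E
```

```text
t 2.1 q [ 15.8  -8.1  -2.9  95.3   0.8 179.9] pos [0.436  0.1251 0.4034] shift/.04 [ 0.547 -1.138  1.28 ] turn/.1 [ 2.555  5.897 -3.66 ] shift in target axes [-0.026 -0.642  1.68 ] F [ 1.4  0.5 -0.1] g 0.0 op 0.08533447016079485
t 2.1 q [ 15.8  -8.1  -2.9  95.3   0.8 179.9] pos [0.436  0.1251 0.4034] shift/.04 [ 0.547 -1.138  1.28 ] turn/.1 [ 8.149 -3.53  26.364] shift in target axes [0.026 0.642 1.68 ] F [ 1.4  0.5 -0.1] g 0.0 op 0.08533447016079485
```

>>> carry_out(
  targets="0 0 0 0.32 0.74 -0.46 1;0 0 0 0.32 0.74 -0.46 1;0 0 0 0.32 0.74 -0.46 1;0 0 0 0.32 0.74 -0.46 1;0 0 0 0.32 0.74 -0.46 1;0 0 0 0.32 0.74 -0.46 1;0 0 0 0.32 0.74 -0.46 1;0 0 0 0.32 0.74 -0.46 1",
)

```text
time: 2.77
ee_pos: [0.4338, 0.1223, 0.4046]
tcp_rot: [-170.0, -36.2, 34.1]
wrist_force: [-0.0, 0.3, 0.1]
opening: 0.0852
grasp_force: 0.0
```

```bash
python3 - <<'E'
from h import *
go(.1,-103.7)
E
```

```text
t 2.7667 q [ 10.1 -26.7 -21.5  65.1  23.3 159.1] pos [0.4338 0.1223 0.4046] shift/.04 [ 0.015 -0.661  1.757] turn/.1 [ 0.02  -0.067  0.015] shift in target axes [ 0.026 -0.658  1.759] F [-0.   0.3  0.1] g 0.0 op 0.0852304089102712
```

>>> carry_out(
  targets="0 -0.22 0.3 0.02 -0.06 0.01 1;0 -0.22 0.3 0 0 0 1;0 -0.22 0.3 0 0 0 1;0 0 0.3 0 0 0 1;0 0 0.3 0 0 0 1;0 0 0.25 0 0 0 1;0 0 0 0 0 0 1;0 0 0 0 0 0 1",
)

```text
time: 3.43
ee_pos: [0.4437, 0.1751, 0.352]
tcp_rot: [-169.9, -35.5, 34.0]
wrist_force: [0.7, 1.0, 0.5]
opening: 0.0854
grasp_force: 0.0
```

```bash
python3 - <<'E'
from h import *
from workcell import camera
import cv2
go(.1,-103.7)
C=get_calibration("wrist"); cv2.imwrite("pics/w1.png",camera("wrist")[:,:,::-1])
o,R=frame(PP)
for n,a,r,h in[("mark",-8.5,.067,.009),("tab",117.5,.073,.008),("grip",0,0,.052),("bar",-13.7,.035,.052),("bar2",-13.7,-.035,.052)]:
    a=np.radians(a);print(n,proj(C,o+R@[r*np.cos(a),r*np.sin(a),h]).round(1))
E
```

```text
t 3.4333 q [ 17.  -24.7 -26.2  56.7  19.6 165.4] pos [0.4437 0.1751 0.352 ] shift/.04 [ 0.028 -0.002 -0.006] turn/.1 [ 0.006  0.039 -0.02 ] shift in target axes [ 0.028 -0.002 -0.006] F [0.7 1.  0.5] g 0.0 op 0.08537511123669513
mark [[311.9 148.2]]
tab [[252.6 296.3]]
grip [[320.9 256.9]]
bar [[320.8 202.9]]
bar2 [[321.  306.2]]
```

View pics/w1.png

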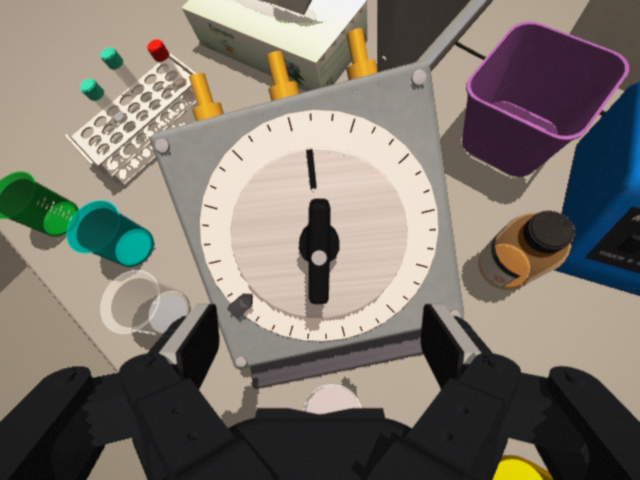

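The wrist view agrees with the estimate. The bar runs from (319,200) to (319,303), the mark's end is at (311,149) and the tab's tip at about (251,295). The clear beaker, amber bottle and dish are clear of the fingers. I'll refit from this picture.

```bash
python3 - <<'E'
from h import *
import cv2
C=get_calibration("wrist")
S=np.array([(162,146),(419,77),(241,362),(455,316)])
def f(q):
    o,R=frame(q); a=.0941
    return (proj(C,[o+R@[a,a,.002],o+R@[a,-a,.002],o+R@[-a,a,.002],o+R@[-a,-a,.002]])-S).ravel()
r=least_squares(f,PP); p=r.x; print(p,r.fun.round(1))
for q in (p,PP): print([np.round(ang(C,u,q,h),1) for u,h in[((311,149),.009),((314,187),.009),((251,295),.008)]])
o,R=frame(p);print(proj(C,[o+R@[0,0,.048]]))
i=cv2.imread("pics/w1.png");cv2.imwrite("pics/w1c.png",cv2.resize(i[130:370,200:480],None,fx=2.5,fy=2.5,interpolation=cv2.INTER_CUBIC))
E
```

```text
[0.55516642 0.31414873 0.89394729] [ 0.8 -0.  -0.4  0.8  0.3  0.1 -0.5 -0.5]
[array([-8.8, 66.9]), array([-8.3, 40. ]), array([116.4,  72.5])]
[array([-8. , 67.2]), array([-7. , 40.4]), array([115.9,  72.9])]
[[319.51780287 255.2165405 ]]
```

View pics/w1c.png

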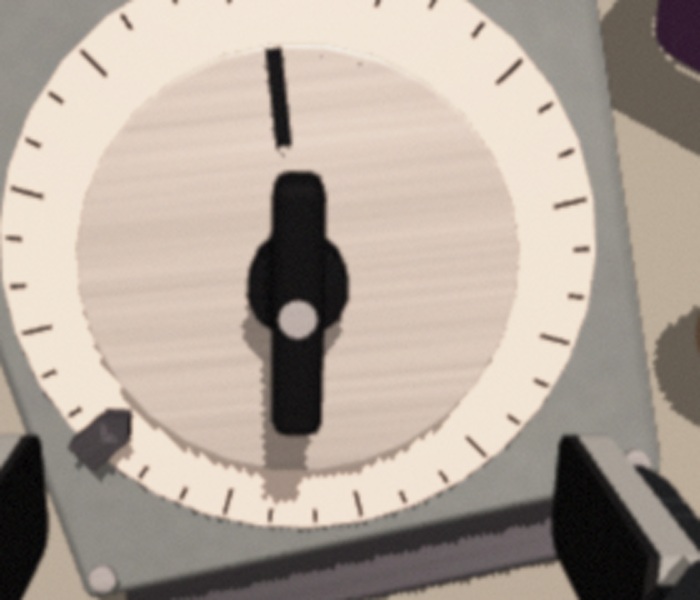

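The crop confirms the tab's tip at about pixel (252,294), close to 116°, with the mark at about −8.6°. I'm descending along the axis, with the grasp point 8 mm above bar centre so the fingers clear the hub.

```bash
sed -i 's/^PP=.*/PP=[0.5552,0.3140,0.8935]/' h.py; python3 - <<'E'
from h import *
go(.008,-103.5)
E
```

```text
t 3.4833 q [ 17.  -24.7 -26.1  56.7  19.6 165.4] pos [0.4438 0.1751 0.3527] shift/.04 [ 0.029 -0.017  2.315] turn/.1 [ 0.02   0.026 -0.067] shift in target axes [ 0.023 -0.012  2.315] F [0.2 0.3 0.5] g 0.0 op 0.08548460156262987
```

>>> carry_out(
  targets="0.03 -0.02 0.4 0.02 0.03 -0.07 0.6;0 0 0.4 0 0 0 0.2;0 0 0.4 0 0 0 0;0 0 0.4 0 0 0 -0.2;0 0 0.3 0 0 0 -0.2;0 0 0.2 0 0 0 -0.2;0 0 0.1 0 0 0 -0.2;0 0 0.1 0 0 0 -0.2",
  newtons=70,
)

```text
time: 4.15
ee_pos: [0.4791, 0.2195, 0.2802]
tcp_rot: [-170.0, -35.9, 34.5]
wrist_force: [-0.3, -0.1, 0.2]
opening: 0.0343
grasp_force: 0.0
```

```bash
python3 - <<'E'
from h import *
go(.008,-103.5)
E
```

```text
t 4.15 q [ 20.9 -17.5 -29.3  45.1  17.7 168.5] pos [0.4791 0.2195 0.2802] shift/.04 [-0.017  0.007  0.014] turn/.1 [ 0.001 -0.011  0.005] shift in target axes [-0.017  0.007  0.014] F [-0.3 -0.1  0.2] g 0.0 op 0.03432502707619675
```

Now I'll close on the bar.

>>> carry_out(
  targets="0 0 0 0 0 0 -0.5;0 0 0 0 0 0 -1;0 0 0 0 0 0 -1;0 0 0 0 0 0 -1;0 0 0 0 0 0 -1;0 0 0 0 0 0 -1;0 0 0 0 0 0 -1;0 0 0 0 0 0 -1",
  newtons=70,
)

```text
time: 4.82
ee_pos: [0.4791, 0.2192, 0.2805]
tcp_rot: [-170.1, -35.9, 34.5]
wrist_force: [1.1, -6.2, 2.1]
opening: 0.0125
grasp_force: 68.9
```

>>> carry_out(
  targets="0 0 0 0 0 -0.5 -1;0 0 0 0 0 -0.6 -1;0 0 0 0 0 -0.6 -1;0 0 0 0 0 -0.6 -1;0 0 0 0 0 -0.6 -1;0 0 0 0 0 -0.6 -1;0 0 0 0 0 -0.6 -1;0 0 0 0 0 -0.6 -1",
)

```text
time: 5.48
ee_pos: [0.4789, 0.2194, 0.2804]
tcp_rot: [169.9, -35.9, 68.0]
wrist_force: [-1.7, -5.0, 2.8]
opening: 0.0129
grasp_force: 69.2
```

```bash
python3 - <<'E'
from h import *
go(.008,-76)
from workcell import monitor
o,F=frame(PP);print((F.T@monitor.get_obs()["torque"]).round(2))
E
```

```text
t 5.4833 q [ 20.9 -17.5 -29.3  45.1  17.7 141.4] pos [0.4789 0.2194 0.2804] shift/.04 [-0.016  0.001  0.022] turn/.1 [ 0.007 -0.009 -0.072] shift in target axes [-0.016  0.001  0.022] F [-1.7 -5.   2.8] g 69.19926881790161 op 0.01288530567134369
[-0.26  1.05 -0.41]
```

>>> carry_out(
  targets="0 0 0 0 0 -0.8 -1;0 0 0 0 0 -0.8 -1;0 0 0 0 0 -0.8 -1;0 0 0 0 0 -0.8 -1;0 0 0 0 0 -0.8 -1;0 0 0 0 0 -0.8 -1;0 0 0 0 0 -0.8 -1;0 0 0 0 0 -0.8 -1",
)

```text
time: 6.15
ee_pos: [0.4785, 0.2194, 0.2802]
tcp_rot: [149.9, -22.6, 107.7]
wrist_force: [-6.8, -6.5, 3.9]
opening: 0.0128
grasp_force: 69.7
```

>>> carry_out(
  targets="0 0 0 0 0 -0.8 -1;0 0 0 0 0 -0.8 -1;0 0 0 0 0 -0.8 -1;0 0 0 0 0 -0.8 -1;0 0 0 0 0 -0.8 -1;0 0 0 0 0 -0.8 -1;0 0 0 0 0 -0.8 -1;0 0 0 0 0 -0.8 -1",
)

```text
time: 6.82
ee_pos: [0.4782, 0.2193, 0.28]
tcp_rot: [143.1, -1.9, 138.8]
wrist_force: [-9.3, -8.3, 5.4]
opening: 0.0129
grasp_force: 70.2
```

>>> carry_out(
  targets="0 0 0 0 0 -0.8 -1;0 0 0 0 0 -0.8 -1;0 0 0 0 0 -0.8 -1;0 0 0 0 0 -0.8 -1;0 0 0 0 0 -0.8 -1;0 0 0 0 0 -0.8 -1;0 0 0 0 0 0 -1;0 0 0 0 0 0 -1",
)

```text
time: 7.48
ee_pos: [0.4781, 0.219, 0.2798]
tcp_rot: [145.6, 14.3, 161.0]
wrist_force: [-11.6, -11.2, 5.3]
opening: 0.0126
grasp_force: 70.4
```

```bash
python3 - <<'E'
from h import *
import cv2
from workcell import camera
go(.008,37.5)
i=camera("wrist")[:,:,::-1]; t=camera("top")[:,:,::-1]
t=cv2.resize(t[185:290,290:400],None,fx=4,fy=4,interpolation=cv2.INTER_CUBIC)
cv2.imwrite("pics/m2.png",np.hstack([cv2.resize(i,(560,420)) ,t[:,:240]*0])[:,:560]); cv2.imwrite("pics/c2.png",np.vstack([cv2.resize(i,(440,330)),cv2.resize(t,(283,270)) if 0 else cv2.copyMakeBorder(cv2.resize(t,(283,270)),0,0,0,157,cv2.BORDER_CONSTANT)])) if 0 else None
E
```

```text
t 7.4833 q [ 20.9 -17.6 -29.3  45.3  17.7  40.7] pos [0.4781 0.219  0.2798] shift/.04 [-0.017  0.002  0.021] turn/.1 [-0.009 -0.013 -2.31 ] shift in target axes [-0.017 -0.002  0.021] F [-11.6 -11.2   5.3] g 70.4089343547821 op 0.012649730405702022
```

View pics/m2.png

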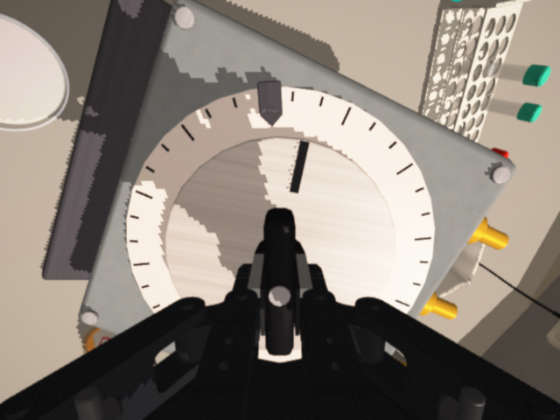

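The mark runs from (305,142) to (295,192) and the tab's tip is at (270,126), in 560-wide pixels. It still needs some turning.

```bash
python3 - <<'E'
from h import *
C=get_calibration("wrist");k=640/560
for u,h in[((305,142),.009),((295,192),.009),((270,126),.01),((270,84),.01)]: print(ang(C,np.array(u)*k,PP,h))
E
```

```text
(np.float64(102.6213839878668), np.float64(67.27293452713529))
(np.float64(101.72967989340674), np.float64(40.03028703222012))
(np.float64(117.91450631569961), np.float64(74.12251375854244))
(np.float64(117.020949047292), np.float64(94.07440041492026))
```

>>> carry_out(
  targets="0 0 0 0 0 -0.5 -1;0 0 0 0 0 -0.5 -1;0 0 0 0 0 -0.5 -1;0 0 0 0 0 -0.5 -1;0 0 0 0 0 -0.5 -1;0 0 0 0 0 0 -1;0 0 0 0 0 0.5 -1;0 0 0 0 0 0.5 -1",
)

```text
time: 8.25
ee_pos: [0.4781, 0.219, 0.2797]
tcp_rot: [147.7, 18.9, 168.4]
wrist_force: [-11.4, -10.7, 5.4]
opening: 0.0124
grasp_force: 70.5
```

```bash
python3 - <<'E'
from h import *
import cv2
from workcell import camera
go(.008,37.5)
i=camera("wrist")[:,:,::-1]
cv2.imwrite("pics/m3.png",cv2.resize(i[60:300,170:460],None,fx=2.5,fy=2.5,interpolation=cv2.INTER_CUBIC))
E
```

```text
t 8.25 q [ 20.9 -17.6 -29.3  45.3  17.6  32.3] pos [0.4781 0.219  0.2797] shift/.04 [-0.018  0.002  0.02 ] turn/.1 [-0.011 -0.013 -0.837] shift in target axes [-0.018  0.     0.02 ] F [-11.4 -10.7   5.4] g 70.46791791915894 op 0.012358178363535977
```

View pics/m3.png

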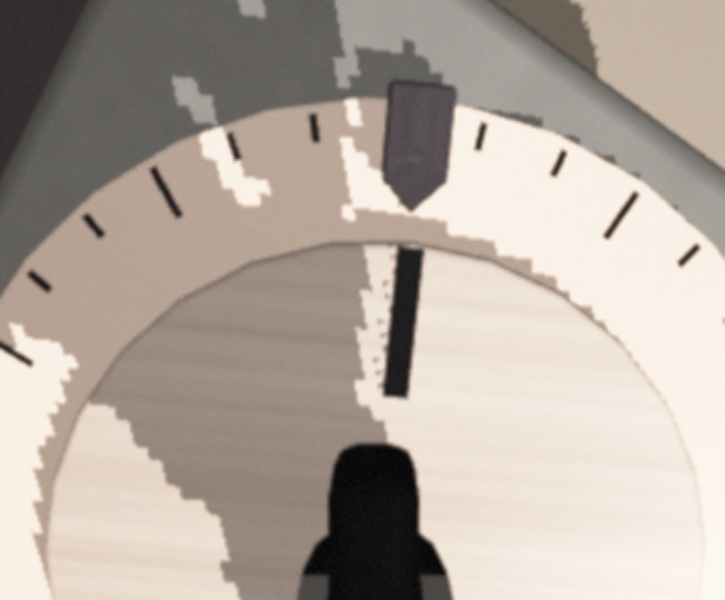

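The mark (410,248)→(396,397) extrapolates to x≈414 at the tab's tip (411,210), so it is aligned within about 1°. The bar is backed off into its slack. I'll release and retreat along the axis.

>>> carry_out(
  targets="0 0 0 0 0 0 -0.5;0 0 0 0 0 0 -0.2;0 0 0 0 0 0 -0.2;0 0 0 0 0 0 -0.2;0 0 -0.1 0 0 0 -0.2;0 0 -0.3 0 0 0 -0.2;0 0 -0.5 0 0 0 -0.2;0 0 -0.5 0 0 0 -0.2",
)

```text
time: 8.97
ee_pos: [0.4572, 0.1931, 0.3247]
tcp_rot: [147.7, 19.0, 168.6]
wrist_force: [0.4, -0.2, 0.8]
opening: 0.0342
grasp_force: 0.0
```

>>> carry_out(
  targets="0 0 -0.5 0 0 0 -0.2;0 0 -0.5 0 0 0 -0.2;0 0 -0.5 0 0 0 -0.2;0 0 0 0 0 0 -0.2;0 0 0 0 0 0 -0.2;0 0 0 0 0 0 -0.2;0 0 0 0 0 0 -0.2;0 0 0 0 0 0 -0.2",
)

```text
time: 9.63
ee_pos: [0.4352, 0.1655, 0.3712]
tcp_rot: [147.7, 19.0, 168.5]
wrist_force: [0.3, -0.2, -0.7]
opening: 0.0343
grasp_force: 0.0
```

```bash
python3 - <<'E'
from h import *
import cv2
from workcell import camera
go(.1,37.5)
cv2.imwrite("pics/m4.png",camera("wrist")[:,:,::-1])
E
```

```text
t 9.6333 q [ 16.  -26.  -25.   59.5  20.3  27.8] pos [0.4352 0.1655 0.3712] shift/.04 [-0.012 -0.003  0.579] turn/.1 [-0.001 -0.014 -0.807] shift in target axes [-0.011 -0.004  0.579] F [ 0.3 -0.2 -0.7] g 0.0 op 0.0343265899222639
```

View pics/m4.png

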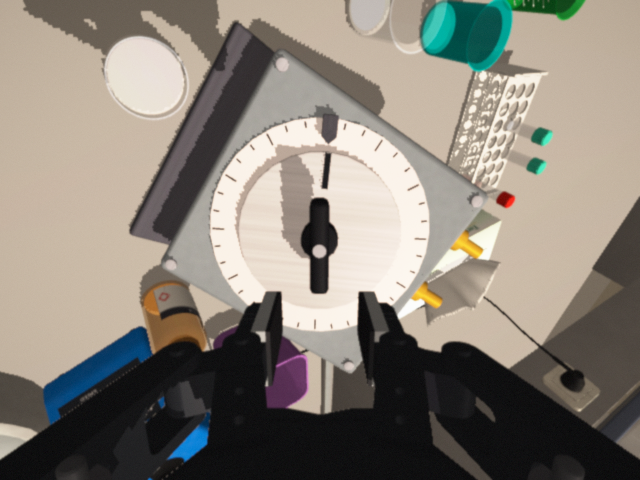

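The mark (328,153)→(325,188) points at the tab's tip (329,142). The fingers are clear and the bystanders are standing. I'm handing in.

```bash
python3 -c "
from workcell import bot
print(bot.job_done())"
```

```text
the job is handed in; nothing more can be done
None
```

The job is handed in: in the last wrist picture the dial mark points at the tab tip within about 1°, the handle is released, the arm is clear, and the tab, beaker, bottle and dish look undisturbed; the hand-in returned no verdict.

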